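# Close up the first-aid wall box

## Robot

A 6-joint arm with a two-finger parallel gripper is mounted at the origin on the work surface. World frame = base frame: x ahead of the robot, y to its left, z up, the work surface at z = 0. Lengths are in mm, angles in rad, forces in N, time in s.
With the tool pointing down it reaches from about 400 to 925 mm from the base axis. Payload 12.5 kg.
Tool frame: the origin (TCP) lies midway between the tips of the shut fingers; the grasp point (between the pads) lies 19 mm behind it; z points along the fingers, y is the line along which they close (so a half turn about z gives the same grasp; the last joint's range is limited). The gripper opens to 95 mm and grips with 3 to 60 N. Pads are 20 mm wide; open, the fingers measure 119 mm over their backs; the gripper's body (75 mm by 180 mm) begins 59 mm behind the grasp point.
Start: joints at [1.173, 0.491, 1.559, -0, 1.092, -0.106], TCP at [179.781, 598.603, 214.661] pointing down, gripper open.
Joint ranges: [-3.1, 3.1], [-0.84, 2.19], [0.05, 2.79], [-1.13, 4.28], [0.06, 2.93], [-2.69, 2.69]. Speed limits (rad/s): [2.22, 2.22, 2.79, 3.14, 3.14, 3.14].

## Interface

Orientations are given as [roll, pitch, yaw] about the fixed x, y, z axes, in that order (R = Rz(yaw) Ry(pitch) Rx(roll)).
In Python, from cell import env gives the robot as it stands.
- The arm moves only by the tool arm_command, never from a script. Its argument "targets" is a list of rows, each a list of 5 numbers: the shift along the tool's x, y, z in mm, then the turn about the tool's z in degrees, then the opening, from 0 (shut) to 1 (fully open). In form: [[tx, ty, tz, roll, fingers], ...]. A call has 1 to 5 rows; each row is the pose to reach, as a shift and turn from the pose commanded when the call began, along the tool's axes at that moment; what a row does not reach only later rows make up. A row lasts 1/10 s, in which the tool goes at most 50 mm and 8.59 degrees, less where a joint would pass 70% of its speed; a pose out of reach is approached as far as the arm can. A call with a gripper value outside its range is refused whole. The fingers move at their own pace and stop on an object; the grip force is fixed at half the most. Time passes only in rows, so rows that repeat a pose let the fingers close. It gives the time, the measured TCP pose, the force, the opening and the grip force at its end, in the units of the state.
- env.state(): the state, without advancing time (a new reading comes with each control period).
- env.read_camera(name): name is "scene" or "top" or "wrist"; returns a dict with "frame" (480x640x3 uint8, red, green, blue), "vertical_fov" (degrees; the focal length in pixels is half the picture's height over the tangent of half this angle, whatever the lens; pixels are square), "cx", "cy" (the principal point, pixels), "world_from_camera" (4x4, takes a point from camera to world coordinates); the wrist camera has in their place "hand_eye" (4x4, takes a point from camera to tool coordinates, whose origin is the TCP and whose axes are the flange's). Camera axes: x right, y down, z forward; pixel columns grow to the right and rows downward; lengths in mm; the calibration is good to about 2 mm. A picture is of the moment at which its call begins: read the wrist's pose just before it. There is no depth.
- env.job_done(): hands the job in; it is judged then, once.
The state is a dict: "t": time; "joints": joint angles; "qvel": joint speeds; "tau": joint torques, N m; "eef_pos": TCP position; "tcp_rot": TCP orientation; "ft_force": force on the tool from outside, world axes, zero at the start; "moment": the same for the moment, N m; "opening": opening from 0.0 (shut) to 1.0 (fully open); "grip_force": force on a finger pad.
Only numpy, scipy, OpenCV 4.12 (cv2) and the standard library are available. Lean on these libraries where they do the work, as an engineer would, in place of code of your own. Each camera call takes 0.05 s, during which the arm holds its last target. There are 200 camera calls.

## Task

Close up the first-aid box with your fingertips: press the aluminium tin's push-fit lid fully down and push the steel tray fully home, in whichever order you like, and after that push the cedar flap over until it is fully shut on the box. Only push and press: pick nothing up, and leave the tin, the jar, the torch, the splint and the things on the bench where they are.

Things in the scene. Friction and masses are not known exactly. Their poses are not given: they have to be found in the camera images.
- box: Cedar wall box, fixed to a low white upstand. Origin on the bench under its centre; z up, +x towards hinge and upstand, +y along the box. Outside 150 (x) by 360 (y) mm, 60 to 135 mm above the bench (open rim). Walls 10 mm, inner floor at 68. A partition at y -50 to -42 parts the tray's bay (-y end) from the open compartment (+y). Upstand: x 75 to 91, 460 mm long, 128 high, small feet.
- tray_front (a point): Middle of the front face of the stainless steel tray, which slides like a drawer along the box's x in the bay at the box's -y end. The face is a plain upright plate 112 mm wide, 52 mm high (26 above and below this point), no handle; top edge 7 mm under the rim. Fully home it is flush with the box's front. Holds two low paper packs.
- tray (a joint): How far the tray stands out of the box, m: 0 fully home (a firm stop), up to 0.065. It takes about 2 N to slide and stays where it is left.
- flap_hinge (a point): Middle of the flap's hinge line, along the box's y on its back top edge (box frame x 75 mm, height 135 mm).
- flap_edge (a point): Middle of the flap's free edge, on its outer (upper when shut) face. The flap is a flat cedar board 155 mm from hinge to free edge, 360 mm wide along the box's y; its outer face lies 10.5 mm above the hinge line when shut. Two thin battens across the outer face, 120 mm either side of the middle, are look only.
- flap (a joint): Flap angle, rad: 0 shut flat on the rim, 1.57 standing upright, up to 1.75 (leaning back). The stiff hinge holds it wherever it is left; pushing near the free edge takes about 2 to 4 N. To shut it, push its outer (back, +x) face towards the robot's side and then down.
- tin: Small round aluminium tin, loose, standing on the floor of the open compartment near its front, in either of two places (the closed blue jar stands in the other). Radius 27 mm, 45 mm high without its lid. Origin at the centre of its underside, z up.
- tin_lid_top (a point): Centre of the top of the tin's flat push-fit lid (radius 28.5 mm). Standing proud at the start; fully down its top is 50 mm above the tin's underside.
- tin_lid (a joint): How far the tin's lid stands up from fully down, m: 0 fully pressed down (a firm stop), up to 0.009. It moves under about 4 N and stays where it is left.
- jar: Closed blue plastic jar, 50 mm across, 52 mm high, loose in the open compartment. Origin at the centre of its underside. Leave alone.
- torch: White plastic torch, 115 mm long, 30 mm across the head, lying along the back of the open compartment (along its own y). Origin under its middle. Leave alone.
- splint: Hard silicone finger splint, dark channel 58 by 22 by 14 mm, lying between tin and jar. Origin under its middle. Leave alone.
- saline: Clear bottle, 60 mm across, 150 mm high, loose on the bench. Origin at the centre of its underside. Leave alone.
- tape: Roll of tape lying flat, 70 mm across, 25 mm high, loose on the bench. Origin at the centre of its underside. Leave alone.
- dressings: Cardboard carton 80 by 110 by 35 mm high, loose on the bench. Origin at the centre of its underside. Leave alone.
- mug: White mug, 80 mm across, 90 mm high, loose on the bench, handle along its +y. Origin at the centre of its underside. Leave alone.

How it is judged:
By the outcome, as a careful person would: the job done as asked, in the order asked, and still so for the second after the job is handed in, with the robot touching nothing.
It also fails if it takes over 67 s, if anything falls off the work surface, if the arm or the gripper's body presses on something with over 40 N, if the wrist force passes 120 N, or if a joint passes its speed limit or range.

## Working session

There is one attempt and no reset: what is moved stays moved. The work goes in short steps, Python scripts to look and compute and a tool call to move; the robot and the scene stay as the last step left them, time stands still between calls to the robot, and variables do not carry over. Pictures are saved under pics/ and viewed, at most 10 in all, crops included, and the job is handed in when it is done.

Besides the shell and the picture viewer there is one more tool, called after "Request:" in YAML: its name, and indented under it one key for each argument. arm_command: Moves the arm, as the interface text tells. Its arguments: {"type":"object","properties":{"targets":{"type":"array","items":{"type":"array","items":{"type":"number"}}}},"required":["targets"]}

```bash
mkdir -p pics; cat > h.py <<'E'
import numpy as np,cv2
from scipy.spatial.transform import Rotation as R
from cell import env
def snap(n,f):
    s=env.state(); c=env.read_camera(n)
    if n=="wrist":
        T=np.eye(4);T[:3,:3]=R.from_euler('xyz',s['tcp_rot']).as_matrix();T[:3,3]=s['eef_pos']
        c['world_from_camera']=T@np.array(c['hand_eye'])
    cv2.imwrite(f'pics/{f}.png',c['frame'][:,:,::-1])
    np.savez(f'pics/{f}.npz',W=c['world_from_camera'],f=240/np.tan(np.radians(c['vertical_fov'])/2),cx=c['cx'],cy=c['cy'])
    return s
def ray(f,u,v):
    d=np.load(f'pics/{f}.npz');W=d['W']
    r=W[:3,:3]@np.array([(u-d['cx'])/d['f'],(v-d['cy'])/d['f'],1]);return W[:3,3],r/np.linalg.norm(r)
def atz(f,u,v,z):
    o,r=ray(f,u,v);return o+r*(z-o[2])/r[2]
def tri(*obs):
    A=np.zeros((3,3));b=np.zeros(3)
    for f,u,v in obs:
        o,r=ray(f,u,v);P=np.eye(3)-np.outer(r,r);A+=P;b+=P@o
    return np.linalg.solve(A,b)
def proj(f,p):
    d=np.load(f'pics/{f}.npz');q=np.linalg.inv(d['W'])@np.append(p,1)
    return d['f']*q[0]/q[2]+d['cx'],d['f']*q[1]/q[2]+d['cy']
E
python3 - <<'E'
from h import *
s=snap('scene','s1');snap('top','t1')
print(s)
for f in('s1','t1'):
    d=np.load(f'pics/{f}.npz');print(d['W'].round(2),d['f'],d['cx'],d['cy'])
E
```

```text
{'t': 0.0, 'joints': array([ 1.17339156e+00,  4.91549471e-01,  1.55944536e+00, -2.30614337e-05,
        1.09168608e+00, -1.05595521e-01]), 'qvel': array([-0.00045419,  0.00036302,  0.00120092,  0.000125  ,  0.00112548,
        0.00052357]), 'tau': array([ 1.71371516e-05, -6.12654734e+01, -2.58165944e+01,  6.92673004e-02,
        4.82658797e-02, -1.25257079e-04]), 'eef_pos': array([179.69129934, 598.36220645, 214.06941967]), 'tcp_rot': array([-3.14050829e+00, -9.43631145e-05,  2.84979400e+00]), 'ft_force': array([ 0.3487572 , -0.60426462,  0.26637265]), 'moment': array([-0.03143051,  0.02564904, -0.03738162]), 'grip_force': 0.0, 'opening': 1.002409395029094}
[[ 7.40000e-01  5.10000e-01 -4.40000e-01  1.16043e+03]
 [ 6.80000e-01 -5.70000e-01  4.70000e-01 -6.41450e+02]
 [-1.00000e-02 -6.50000e-01 -7.60000e-01  1.19528e+03]
 [ 0.00000e+00  0.00000e+00  0.00000e+00  1.00000e+00]] 615.0608008639512 307.35065827347654 234.63932021764742
[[-2.00000e-02 -9.90000e-01  1.50000e-01  3.81100e+02]
 [-1.00000e+00  2.00000e-02  2.00000e-02 -1.63000e+01]
 [-2.00000e-02 -1.50000e-01 -9.90000e-01  1.11692e+03]
 [ 0.00000e+00  0.00000e+00  0.00000e+00  1.00000e+00]] 519.2070321758032 317.3626494428812 247.56433436002249
```

View pics/s1.png

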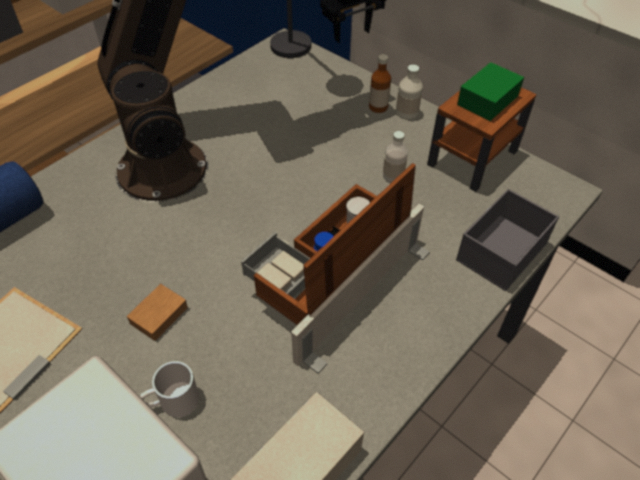

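View pics/t1.png

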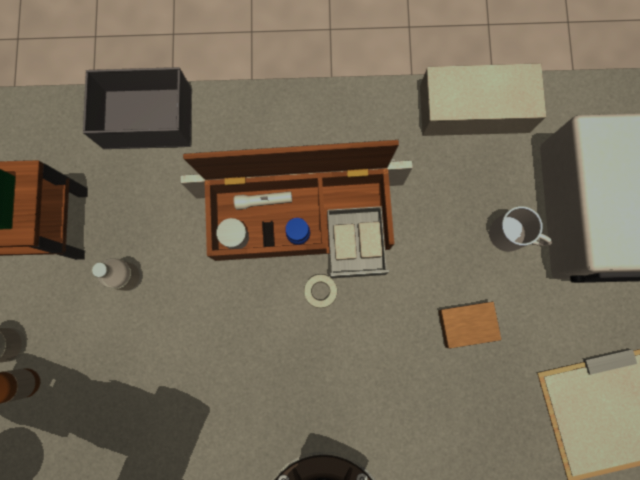

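The scene view shows the open box with its flap upright at (360,240) and the tray out at (275,265). In the top view the tin is at (231,233), the jar at (297,230) and the tray face at about (358,272). I'll enlarge the box in both.

```bash
python3 - <<'E'
import cv2
t=cv2.imread('pics/t1.png')[130:310,175:415];cv2.imwrite('pics/t1c.png',cv2.resize(t,None,fx=3.3,fy=3.3,interpolation=cv2.INTER_CUBIC))
t=cv2.imread('pics/s1.png')[155:375,230:440];cv2.imwrite('pics/s1c.png',cv2.resize(t,None,fx=2.7,fy=2.7,interpolation=cv2.INTER_CUBIC))
E
```

```text
(no output)
```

View pics/t1c.png

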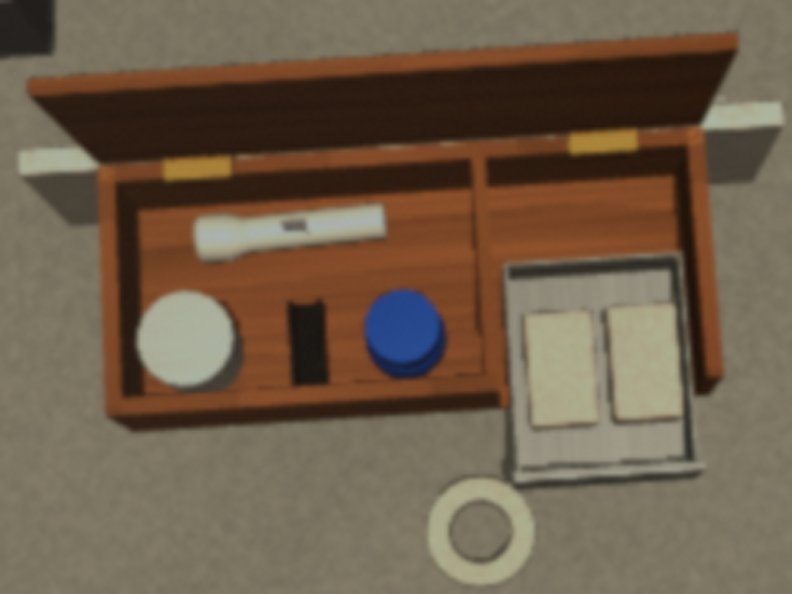

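View pics/s1c.png

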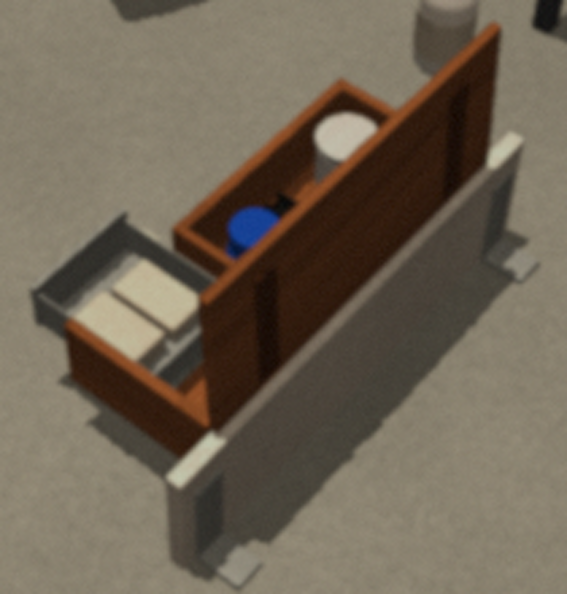

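```bash
python3 - <<'E'
from h import *
T=lambda x,y:('t1',175+(x+.5)/3.3-.5,130+(y+.5)/3.3-.5)
S=lambda x,y:('s1',230+(x+.5)/2.7-.5,155+(y+.5)/2.7-.5)
for n,a,b in [('rim+y',(107,410),(342,82)),('rim-y',(718,380),(68,325)),('flap+y',(30,84),(496,28)),('flap-y',(737,42),(205,300)),
 ('lid',(186,338),(346,137)),('jar',(403,326),(254,226)),('trayL',(513,475),(125,218)),('trayR',(703,467),(35,292)),('upst -y end',(780,105),(180,482)),('upst+y',(20,155),(505,140))]:
    p=tri(T(*a),S(*b));print(n,p.round(1),np.round(np.array(proj('t1',p))-T(*a)[1:],1))
for n,p,z in[('rim+y',(107,410),135),('rim-y',(718,380),135),('hinge+y',(98,170),135),('hinge-y',(698,130),135),('trayL',(513,475),128),('trayR',(703,467),128),('tape',(481,531),25)]:print(n,atz(*T(*p),z).round(1))
E
```

```text
rim+y [523.9 211.9 130.3] [-0.2 -0.1]
rim-y [ 534.  -143.9  128. ] [-0.7 -0.5]
flap+y [668.9 216.4 285.5] [0.1 0.1]
flap-y [ 681.7 -140.1  287. ] [-0.8 -0.6]
lid [566.5 166.8 124.3] [-0.1 -0.1]
jar [571.6  38.9 119.5] [-0.3 -0.2]
trayL [481.6 -24.4 114.2] [-0. -0.]
trayR [ 484.3 -134.2  118.4] [-0.7 -0.5]
upst -y end [ 699.2 -188.4  127.1] [-0.5 -0.4]
upst+y [675.9 261.2 127.7] [2.4 1.8]
rim+y [522.9 210.4 135. ]
rim-y [ 531.9 -144.3  135. ]
hinge+y [667.  217.3 135. ]
hinge-y [ 681.8 -138.9  135. ]
trayL [480.2 -24.4 128. ]
trayR [ 482.3 -134.3  128. ]
tape [455.2  -4.   25. ]
```

From the crops, the lid is at about (566,167,124) and the tray face at x≈481, y≈-79. The hinge middle is about (674,39), the flap is upright and the box yaw is about 0.035. First I'll go above the tin, aligned with the box.

Request:
arm_command:
  targets:
    - [-50,-30,-15,-8,0]
    - [-93,-56,-30,-16,0]
    - [-136,-82,-30,-18.7,0]
    - [-179,-108,-30,-18.7,0]
    - [-213,-130,-30,-18.7,0]

```text
t: 0.6
eef_pos: [345.2, 413.7, 244.7]
tcp_rot: [3.141, 0.0, -3.107]
ft_force: [0.3, -0.2, 0.3]
opening: 0.636
grip_force: 0.0
```

Request:
arm_command:
  targets:
    - [-32,-38,0,0,0]
    - [-64,-76,0,0,0]
    - [-96,-114,0,0,0]
    - [-128,-152,0,0,0]
    - [-160,-190,0,0,0]

```text
t: 1.1
eef_pos: [511.7, 229.1, 244.5]
tcp_rot: [3.142, -0.0, -3.107]
ft_force: [0.5, 1.6, 0.8]
opening: 0.214
grip_force: 0.0
```

Request:
arm_command:
  targets:
    - [-30,-36,0,0,0]
    - [-52,-64,10,0,0]
    - [-52,-64,50,0,0]
    - [-52,-64,90,0,0]
    - [-52,-64,90,0,0]

```text
t: 1.6
eef_pos: [562.7, 167.9, 150.1]
tcp_rot: [-3.14, -0.008, -3.108]
ft_force: [-0.6, 0.4, 0.0]
opening: 0.006
grip_force: 0.0
```

```bash
python3 - <<'E'
from h import *
s=snap('wrist','w1');print(s['eef_pos'],s['tcp_rot'],s['ft_force'],s['t'])
E
```

```text
[562.73876436 167.93027892 150.14142299] [-3.14046389 -0.00847714 -3.10772551] [-0.58424779  0.44141711  0.0030634 ] 1.6
```

View pics/w1.png

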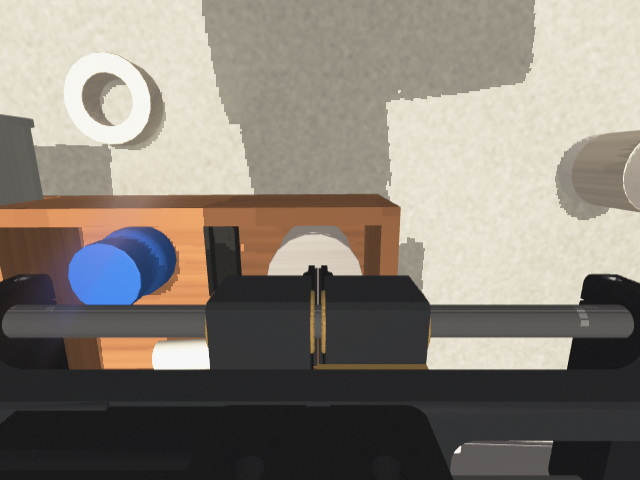

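The wrist view shows the lid under the fingers: edges at u 268 and 362, front edge at v≈233, fingers at u≈318. I'll check it by ray.

```bash
python3 - <<'E'
from h import *
for p in[(315,233),(268,272),(362,272)]:print(atz('w1',*p,125).round(1))
# rim front corner +y, and front rim outer
for p in[(400,207),(0,208)]:print(atz('w1',*p,135).round(1))
E
```

```text
[539.3 165.7 125. ]
[563.7 138.7 125. ]
[561.9 194.1 125. ]
[521.5 210.8 135. ]
[529.2  -3.8 135. ]
```

Request:
arm_command:
  targets:
    - [-2,-1,8,0,0]
    - [-3,-1,15,0,0]
    - [-3,-1,20,0,0]
    - [-3,-1,24,0,0]
    - [-3,-1,24,0,0]

```text
t: 2.15
eef_pos: [567.8, 167.9, 130.5]
tcp_rot: [3.142, -0.0, -3.107]
ft_force: [-0.6, -0.2, 0.2]
opening: 0.005
grip_force: 0.0
```

Request:
arm_command:
  targets:
    - [0,-1,3,0,0]
    - [0,-1,6,0,0]
    - [0,-1,8,0,0]
    - [0,-1,10,0,0]
    - [0,-1,11,0,0]

```text
t: 2.65
eef_pos: [568.2, 166.8, 119.6]
tcp_rot: [3.142, 0.0, -3.107]
ft_force: [0.1, -1.3, 4.0]
opening: 0.002
grip_force: 1.9
```

Request:
arm_command:
  targets:
    - [0,0,1,0,0]
    - [0,0,1.5,0,0]
    - [0,0,2,0,0]
    - [0,0,2,0,0]

```text
t: 3.05
eef_pos: [568.2, 166.8, 118.2]
tcp_rot: [3.141, 0.001, -3.107]
ft_force: [-0.8, -0.7, 9.3]
opening: 0.003
grip_force: 4.5
```

Request:
arm_command:
  targets:
    - [0,0,1,0,0]
    - [0,0,2,0,0]
    - [0,0,2,0,0]
    - [0,0,2,0,0]

```text
t: 3.45
eef_pos: [568.3, 166.8, 118.0]
tcp_rot: [3.141, 0.002, -3.107]
ft_force: [-6.4, -3.4, 26.9]
opening: 0.005
grip_force: 13.6
```

The lid is at its firm stop: z 118.0 with 27 N. Next is the tray.

Request:
arm_command:
  targets:
    - [0,0,-30,0,0]
    - [0,0,-75,0,0]
    - [20,-44,-85,0,0]
    - [42,-88,-85,0,0]
    - [64,-132,-85,0,0]

```text
t: 3.95
eef_pos: [507.5, 31.8, 200.7]
tcp_rot: [3.141, 0.0, -3.106]
ft_force: [1.1, -0.9, -0.6]
opening: 0.002
grip_force: 0.0
```

Request:
arm_command:
  targets:
    - [22,-44,0,0,0]
    - [44,-88,0,0,0]
    - [63,-111,20,0,0]
    - [63,-111,60,0,0]
    - [63,-111,100,0,0]

```text
t: 4.45
eef_pos: [449.2, -81.3, 100.0]
tcp_rot: [-3.141, 0.002, -3.109]
ft_force: [0.7, 0.7, -0.1]
opening: 0.004
grip_force: 0.0
```

Request:
arm_command:
  targets:
    - [0,0,0,0,0]
    - [0,0,0,0,0]

```text
t: 4.65
eef_pos: [449.5, -80.3, 100.9]
tcp_rot: [3.141, -0.002, -3.107]
ft_force: [-0.7, 0.3, 0.4]
opening: 0.006
grip_force: 0.0
```

```bash
python3 - <<'E'
from h import *
s=snap('wrist','w2');print(s['eef_pos'],s['tcp_rot'],s['ft_force'],s['t'])
E
```

```text
[449.45294807 -80.26264318 100.87712461] [ 3.14085664e+00 -1.58481352e-03 -3.10685045e+00] [-0.66637953  0.28593081  0.40931639] 4.65
```

View pics/w2.png

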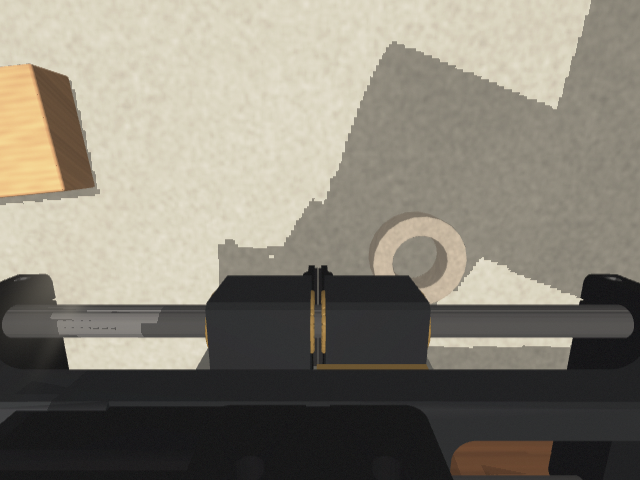

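The tape is at (420,255), off to the side, and the fingers are clear of it. Pushing the tray now.

Request:
arm_command:
  targets:
    - [-10,0,0,0,0]
    - [-16,0,0,0,0]
    - [-24,0,0,0,0]
    - [-32,0,0,0,0]
    - [-40,0,0,0,0]

```text
t: 5.2
eef_pos: [490.1, -78.9, 100.8]
tcp_rot: [3.141, -0.0, -3.107]
ft_force: [-2.9, 0.6, 2.1]
opening: 0.003
grip_force: 1.1
```

Request:
arm_command:
  targets:
    - [-7,0,0,0,0]
    - [-13,0,0,0,0]
    - [-18,0,0,0,0]
    - [-23,0,0,0,0]
    - [-26,0,0,0,0]

```text
t: 5.7
eef_pos: [515.8, -78.0, 100.5]
tcp_rot: [3.141, -0.0, -3.107]
ft_force: [-1.9, 0.4, 1.8]
opening: 0.005
grip_force: 1.0
```

Request:
arm_command:
  targets:
    - [-1.5,0,0,0,0]
    - [-3,0,0,0,0]
    - [-4.5,0,0,0,0]
    - [-5,0,0,0,0]
    - [-5,0,0,0,0]

```text
t: 6.2
eef_pos: [520.5, -78.0, 100.6]
tcp_rot: [3.142, 0.0, -3.107]
ft_force: [-1.6, 0.5, -1.8]
opening: 0.004
grip_force: 0.7
```

Request:
arm_command:
  targets:
    - [-1.5,0,0,0,0]
    - [-3,0,0,0,0]
    - [-4,0,0,0,0]
    - [-5,0,0,0,0]
    - [-5,0,0,0,0]

```text
t: 6.7
eef_pos: [521.4, -77.8, 100.6]
tcp_rot: [3.141, -0.009, -3.106]
ft_force: [-24.9, -6.4, 15.4]
opening: 0.005
grip_force: 12.3
```

Tray at its firm stop (25 N, TCP x 521.4). I'll back off, rise, and cross over the flap.

Request:
arm_command:
  targets:
    - [20,0,0,0,0]
    - [25,0,-40,0,0]
    - [25,5,-90,0,0]
    - [25,10,-140,0,0]
    - [25,15,-190,0,0]

```text
t: 7.2
eef_pos: [499.9, -63.7, 292.4]
tcp_rot: [-3.141, 0.002, -3.107]
ft_force: [-0.1, -1.4, -0.7]
opening: 0.005
grip_force: 0.0
```

Request:
arm_command:
  targets:
    - [0,10,-45,0,0]
    - [-40,30,-50,0,0]
    - [-85,50,-50,0,0]
    - [-130,70,-50,0,0]
    - [-175,90,-50,0,0]

```text
t: 7.7
eef_pos: [673.6, 33.2, 340.4]
tcp_rot: [-3.141, 0.002, -3.107]
ft_force: [0.7, 0.2, -0.4]
opening: 0.004
grip_force: 0.0
```

Request:
arm_command:
  targets:
    - [-40,5,0,0,0]
    - [-75,8,0,0,0]
    - [-75,8,0,0,0]

```text
t: 8.0
eef_pos: [749.4, 43.4, 337.2]
tcp_rot: [3.141, -0.001, -3.106]
ft_force: [-0.2, -0.6, -0.3]
opening: 0.003
grip_force: 0.0
```

```bash
python3 - <<'E'
from h import *
snap('scene','s2');s=snap('top','t2');print(s['eef_pos'],s['tcp_rot'],s['ft_force'],s['t'],s['joints'])
a=cv2.imread('pics/s2.png')[120:340,220:450];b=cv2.imread('pics/t2.png')[130:310,175:415]
f=lambda i:cv2.resize(i,(390,int(390*i.shape[0]/i.shape[1])),interpolation=3)
a,b=f(a),f(b);h=max(len(a),len(b));p=lambda i:cv2.copyMakeBorder(i,0,h-len(i),0,0,0)
cv2.imwrite('pics/c2.png',cv2.hconcat([p(a),p(b)]))
E
```

```text
[747.78597318  43.05671901 337.87341487] [ 3.14147819e+00 -1.19825697e-03 -3.10669899e+00] [-0.23484577  0.86589805 -0.77834365] 8.05 [-3.05926173e-02  6.14957114e-01  1.01238233e+00  3.58587929e-05
  1.51545639e+00 -1.63628455e+00]
```

View pics/c2.png

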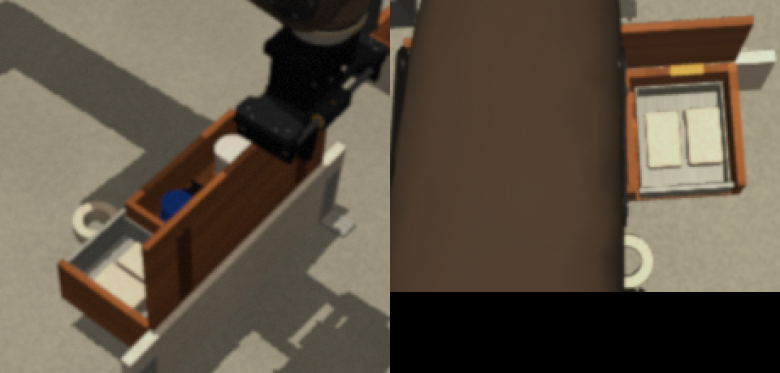

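The tray is flush with the box front and the flap still stands upright. I'll go down behind the flap and push its back face.

Request:
arm_command:
  targets:
    - [0,0,25,0,0]
    - [0,0,50,0,0]
    - [0,0,72,0,0]
    - [15,0,72,0,0]
    - [30,0,72,0,0]

```text
t: 8.6
eef_pos: [715.1, 41.5, 267.8]
tcp_rot: [3.142, -0.0, -3.107]
ft_force: [-1.0, -0.1, 0.7]
opening: 0.006
grip_force: 0.0
```

Request:
arm_command:
  targets:
    - [10,0,0,0,0]
    - [18,0,0,0,0]
    - [26,0,0,0,0]
    - [34,0,0,0,0]
    - [34,0,0,0,0]

```text
t: 9.1
eef_pos: [681.7, 40.5, 268.5]
tcp_rot: [-3.142, 0.001, -3.107]
ft_force: [-0.6, -0.4, 0.0]
opening: 0.002
grip_force: 0.0
```

Request:
arm_command:
  targets:
    - [7,0,0,0,0]
    - [14,0,1,0,0]
    - [21,0,3,0,0]

```text
t: 9.4
eef_pos: [661.1, 39.9, 264.8]
tcp_rot: [3.142, 0.0, -3.107]
ft_force: [1.6, -0.4, 2.5]
opening: 0.008
grip_force: 1.2
```

Contact: the flap is moving at about 2–3 N. I'll follow the arc.

Request:
arm_command:
  targets:
    - [11,0,3,0,0]
    - [22,0,7,0,0]
    - [33,0,12,0,0]
    - [43,0,18,0,0]
    - [52,0,24,0,0]

```text
t: 9.9
eef_pos: [608.6, 38.0, 240.5]
tcp_rot: [-3.142, -0.0, -3.107]
ft_force: [1.7, -0.6, 0.2]
opening: 0.005
grip_force: 0.8
```

Request:
arm_command:
  targets:
    - [9,0,7,0,0]
    - [17,0,15,0,0]
    - [25,0,24,0,0]
    - [32,0,32,0,0]
    - [38,0,42,0,0]

```text
t: 10.4
eef_pos: [570.8, 36.9, 198.5]
tcp_rot: [3.141, -0.0, -3.107]
ft_force: [1.3, 0.0, 1.0]
opening: 0.004
grip_force: 0.6
```

Request:
arm_command:
  targets:
    - [5,0,9,0,0]
    - [9,0,18,0,0]
    - [12,0,27,0,0]
    - [14,0,36,0,0]
    - [15,0,44,0,0]

```text
t: 10.9
eef_pos: [556.0, 36.3, 154.0]
tcp_rot: [3.141, -0.001, -3.107]
ft_force: [-0.8, 0.0, 0.8]
opening: 0.009
grip_force: 0.6
```

Request:
arm_command:
  targets:
    - [0,0,3,0,0]
    - [0,0,6,0,0]
    - [0,0,8,0,0]
    - [0,0,9.5,0,0]
    - [0,0,9.5,0,0]

```text
t: 11.4
eef_pos: [556.6, 36.3, 145.8]
tcp_rot: [3.142, 0.0, -3.107]
ft_force: [-1.6, -0.5, 4.1]
opening: 0.003
grip_force: 2.0
```

Request:
arm_command:
  targets:
    - [0,0,1,0,0]
    - [0,0,2,0,0]
    - [0,0,3,0,0]
    - [0,0,3,0,0]
    - [0,0,3,0,0]

```text
t: 11.9
eef_pos: [556.7, 36.3, 145.5]
tcp_rot: [-3.141, 0.003, -3.107]
ft_force: [-12.0, -0.5, 33.9]
opening: 0.001
grip_force: 17.0
```

The flap is at its firm stop: 34 N with z at the expected 145.5. I'll lift clear, move aside and check.

Request:
arm_command:
  targets:
    - [0,0,-10,0,0]
    - [0,0,-50,0,0]
    - [0,0,-100,0,0]
    - [30,40,-110,0,0]
    - [60,80,-110,0,0]

```text
t: 12.4
eef_pos: [494.8, 113.7, 254.4]
tcp_rot: [3.141, 0.004, -3.109]
ft_force: [0.5, 0.4, 0.4]
opening: 0.007
grip_force: 0.0
```

Request:
arm_command:
  targets:
    - [25,43,0,0,0]
    - [50,86,0,0,0]
    - [75,129,0,0,0]
    - [100,172,0,0,0]
    - [125,215,0,0,0]

```text
t: 12.9
eef_pos: [360.8, 325.5, 252.7]
tcp_rot: [3.141, 0.001, -3.107]
ft_force: [0.0, -0.3, -1.0]
opening: 0.005
grip_force: 0.0
```

```bash
python3 - <<'E'
from h import *
snap('scene','s3');s=snap('top','t3');print(s['eef_pos'],s['ft_force'],s['t'])
a=cv2.imread('pics/s3.png')[120:340,220:450];b=cv2.imread('pics/t3.png')[130:310,175:415]
f=lambda i:cv2.resize(i,(390,int(390*i.shape[0]/i.shape[1])),interpolation=3)
a,b=f(a),f(b);h=max(len(a),len(b));p=lambda i:cv2.copyMakeBorder(i,0,h-len(i),0,0,0)
cv2.imwrite('pics/c3.png',cv2.hconcat([p(a),p(b)]))
E
```

```text
[357.40150597 330.04830411 252.7445474 ] [-2.96214053  1.17935799 -1.20651518] 12.95
```

View pics/c3.png

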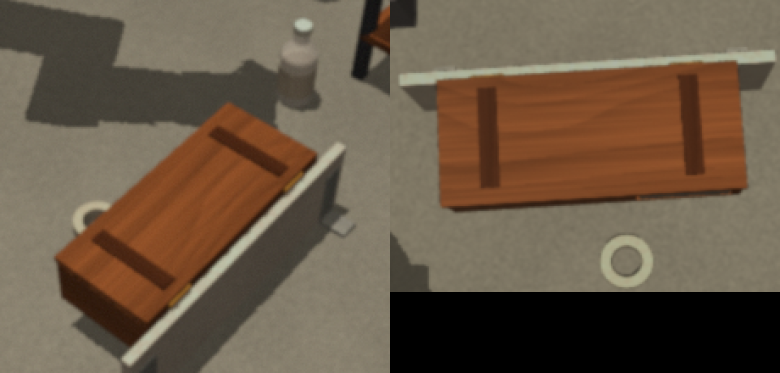

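In both views the flap lies flat on the box, the tray front is under its edge, and the tape and saline are where they were. Handing in.

```bash
python3 -c "
from cell import env
print(env.job_done())"
```

```text
the job is handed in; nothing more can be done
None
```

I pressed the tin lid down, pushed the tray home and then shut the flap; each was pushed to its firm stop, and the job was handed in at about 13 s with the arm clear of everything.

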